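# Lock a split-lid case with its curved lock pin

## Task

Lock the blue-lidded case: pick up the curved lock pin by its red handle and feed its free end through the upright brass ring of the hasp, along the pin's curve, until the yellow collar is up against the ring or at most about 15 mm short of it and the bar runs squarely through the ring there. Leave the pin lying there with its handle flat on the lid, and leave the tin, the marker and the tape measure where they are.

Things in the scene. Friction and masses are not known exactly. Their poses are not given: they have to be found in the camera images.
- eye (a point): centre of the hole of the upright brass ring on the case lid, 20 mm above the flat lid top. Hole 20 mm across, round bar 8 mm thick, outer diameter 36 mm. The hole's axis is level and is this frame's x axis; z is up
- case: fixed case, grey with blue lid, 45 mm high, 185 x 230 mm; origin on the bench straight below the ring, axes as eye. Lid top spans x -105 to +80, y -115 to +115 mm. A flat steel strap 2.6 mm thick lies on it under the ring, x -17 to +17, y -35 to +102 mm. A low carrying handle stands 15 mm out of its -x side, below the lid top
- pin_handle (a point): centre of the lock pin's red handle: a flat-sided block 54 mm long (this frame's x) x 20 mm wide (y) x 40 mm high (z, up), standing on the bench, its underside 20 mm below this point
- lock_pin: loose rigid pin, about 0.22 kg, mostly handle; origin under the handle's middle, axes as pin_handle. From the handle's +x end, 20 mm up (level with the ring's centre when on the lid), an 8 mm round steel bar leaves along +x and bends to -y in a level arc, centre-line radius 65 mm, 130 degrees long. Bar at arc angle A: x = 27 + 65 sin A, y = -65 + 65 cos A mm
- pin_tip (a point): free end of the bar, arc angle 130 degrees: x 77, y -107 mm from the handle's centre, at the same height; the rounded end reaches 4 mm farther
- pin_collar (a point): middle of the yellow collar, a disc 26 mm across and 6 mm thick square to the bar, at arc angle 45 degrees; too large to pass the ring, it touches the ring when arc angle 51 degrees is in the ring
- pin_seat (a point): point on the bar's centre line at arc angle 60 degrees, 17 mm along the bar from the collar's middle towards the tip; x axis along the bar there, towards the tip
- putty_tin: flat round tin, dull brass colour, 62 mm across, 23 high, loose bystander; origin at its underside
- marker_black: black marker lying down, 149 mm long, 13 thick, loose bystander; origin at its underside
- tape_measure: yellow and black tape measure standing on edge, 79 mm long, 33 wide, 65 high, loose bystander; origin at its underside

How it is judged:
At the end, for the whole second after the job is handed in: The pin is threaded through the ring from either side: its bar point 17 mm tipward of the collar is within 16 mm of the ring's centre, the bar there along the ring's axis within 0.3 rad (collar at most about 20 mm short of the ring). It lies flat within 0.15 rad, at rest, released (distance between pin_seat and eye below 0.016 m and angle between the x axis of pin_seat and the x axis of eye, either way round below 0.3 rad and angle between lock_pin's own z axis and vertical below 0.15 rad and linear speed of lock_pin below 0.02 m/s); the robot touches nothing.
It fails at once if the flat round tin, dull brass colour is moved by more than 30 mm (distance of putty_tin from where it was at the start of the episode above 0.03 m).
It fails at once if the black marker lying down is moved by more than 30 mm (distance of marker_black from where it was at the start of the episode above 0.03 m).
It fails at once if the yellow and black tape measure standing on edge is moved by more than 30 mm (distance of tape_measure from where it was at the start of the episode above 0.03 m).
It also fails if it takes over 51 s, if anything falls off the work surface, if the arm or the gripper's body presses on something with over 40 N, if the wrist force passes 120 N, or if a joint passes its speed limit or range.

## Robot

A 6-joint arm with a two-finger parallel gripper is mounted at the origin on a cart in front of the work surface, level with it; the furniture and walls round the work are solid. World frame = base frame: x ahead of the robot, y to its left, z up, the work surface at z = 0. Lengths are in m, angles in rad, forces in N, time in s.
With the tool pointing down it reaches from about 0.3 to 0.775 m from the base axis. Payload 14.6 kg.
Tool frame: the origin (TCP) lies on the mounting face of the last link; the fingertips stand 173 mm ahead of it and the grasp point (between the pads) lies 155 mm ahead of it; z points along the fingers, y is the direction in which the jaws open and shut (so a half turn about z gives the same grasp; the last joint's range is limited). The gripper opens to 85 mm and grips with 20 to 120 N. Pads are 22 mm wide; open, the fingers measure 114 mm over their backs; the gripper's body (76 mm by 85 mm) begins 54 mm behind the grasp point. The pads swing forward as they close: fully open they stand 13 mm farther back than shut.
Start: joints at [-1.227, 0.3, 1.521, -0, 1.321, -0.067], TCP at [0.22, -0.504, 0.405] pointing down, gripper open.
Joint ranges: [-3.03, 3.03], [-0.79, 2.21], [0.23, 2.52], [-1.04, 4.18], [0, 3.07], [-2.55, 2.55]. Speed limits (rad/s): [2.22, 2.22, 2.57, 3.14, 3.14, 3.14].

## Interface

Orientations are given as a rotation vector (axis times angle).
In Python, from rig import manip gives the robot as it stands.
- The arm moves only by the shell command python3 -m crank 'ROWS' [FORCE]. ROWS is JSON, a list of rows, each a list of 5 numbers: the shift along the tool's x, y, z in units of 25 mm (1.0 is 25 mm), then the turn about the tool's z in units of 6 degrees (1.0 is 6 degrees), then the finger opening in mm, from 0 to 85.4. A call has 1 to 5 rows; each row shifts and turns the pose as measured when the row begins, along the tool's axes as they then stand; what a row does not reach is not made up. A row lasts 1/12 s, in which the tool goes at most 41.7 mm and 7.16 degrees, less where a joint would pass 70% of its speed; a pose out of reach is approached as far as the arm can. A call is refused whole if a number of a shift passes 1 or a number of a turn 1, either way. A call with a gripper value outside its range is refused whole. The fingers move at their own pace and stop on an object; FORCE is the grip in N (left out, the last holds). Time passes only in rows, so rows that do not move let the fingers close. It gives the time, the measured TCP pose, the force and the opening at its end, in the units of the state.
- manip.sense(): the state, without advancing time (a new reading comes with each control period).
- manip.read_camera(name): name is "side" or "top"; returns (picture, depth): 420x560x3 uint8, red, green, blue; 420x560 float32, m along the optical axis (not along the pixel's ray), 0 where there is no reading.
- manip.camera_info(name): a dict with "mtx" (3x3 intrinsics, pixels), "pose" (4x4, takes a point from camera to world coordinates). Camera axes: x right, y down, z forward; pixel columns grow to the right and rows downward; lengths in m; the calibration is good to about 2 mm. A picture is of the moment at which its call begins. camera_info takes no time and is no camera call.
- manip.hand_in(): hands the job in, once; it reports no verdict.
The state is a dict: "time": time; "q": joint angles; "qd": joint speeds; "tau": joint torques, N m; "ee_pos": TCP position; "ee_rot": TCP orientation; "contact_force": force on the tool from outside, world axes, zero at the start; "torque": the same for the moment, N m; "opening": finger opening in m.
Only numpy, scipy, OpenCV 4.12 (cv2) and the standard library are available. Lean on these libraries where they do the work, as an engineer would, in place of code of your own. Each camera call takes 0.05 s, during which the arm holds its last target.

## Working session

There is one attempt and no reset: what is moved stays moved. The work goes in short steps, Python scripts to look and compute and a shell command to move; the robot and the scene stay as the last step left them, time stands still between calls to the robot, and variables do not carry over. Pictures are saved under pics/ and viewed, and the job is handed in when it is done.

```bash
mkdir -p pics; ls; python3 - <<'E'
from rig import manip
import cv2,numpy as np
s=manip.sense();print(s)
for n in("side","top"):
    p,d=manip.read_camera(n);cv2.imwrite(f"pics/{n}0.png",p[:,:,::-1]);np.savez(f"pics/{n}0.npz",p=p,d=d)
    i=manip.camera_info(n);print(n,i["mtx"],i["pose"])
E
```

```text
pics
{'time': 0.0, 'q': array([-1.22658248e+00,  3.00503324e-01,  1.52159738e+00,  2.19029417e-05,
        1.32074581e+00, -6.66004722e-02]), 'qd': array([ 0.00112897,  0.00262432, -0.00052172, -0.00077563, -0.00041143,
       -0.00244671]), 'tau': array([ 1.03299044e-03, -5.43498302e+01, -3.61787868e+01,  2.10311725e-05,
        4.03343074e-03, -5.75609192e-05]), 'ee_pos': array([ 0.21963293, -0.50420676,  0.40409662]), 'ee_rot': array([-3.07433331e+00, -6.40515148e-01,  2.39407238e-04]), 'contact_force': array([ 0.21855081, -0.10788395, -0.15127708]), 'torque': array([-0.02722096, -0.04955168, -0.02302752]), 'opening': 0.08520256475726912}
side [[535.02873172   0.         279.4548329 ]
 [  0.         535.02873172 212.99284648]
 [  0.           0.           1.        ]] [[ 0.98081135 -0.07516415  0.17988734  0.23059412]
 [-0.19493293 -0.36293021  0.91119856 -1.19412485]
 [-0.00320291 -0.92877985 -0.37061804  0.59146832]
 [ 0.          0.          0.          1.        ]]
top [[400.56329991   0.         279.35897535]
 [  0.         400.56329991 212.10533132]
 [  0.           0.           1.        ]] [[ 0.01733575 -0.9958504   0.089339    0.40422128]
 [-0.99984436 -0.01697352  0.0048127   0.04769855]
 [-0.00327634 -0.08940853 -0.99598965  1.05145244]
 [ 0.          0.          0.          1.        ]]
```

View pics/side0.png

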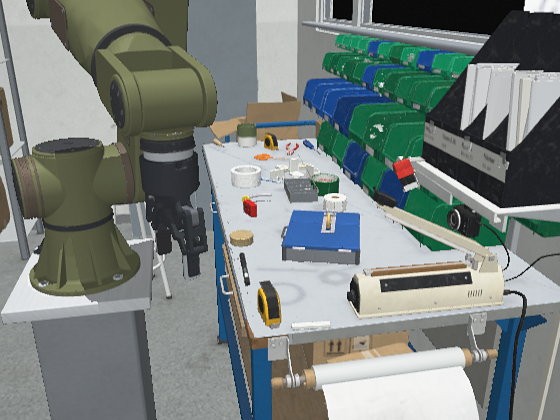

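View pics/top0.png

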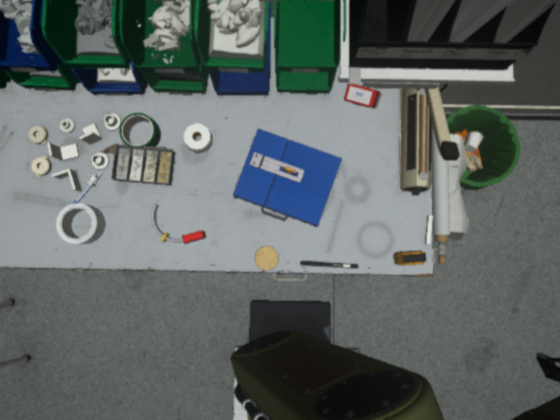

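```bash
python3 - <<'E'
import cv2,numpy as np
t=cv2.imread("pics/top0.png");s=cv2.imread("pics/side0.png")
a=cv2.resize(t[115:280,140:350],None,fx=3.6,fy=3.6,interpolation=cv2.INTER_CUBIC)
b=cv2.resize(s[180:280,225:375],None,fx=5,fy=5,interpolation=cv2.INTER_CUBIC)
cv2.imwrite("pics/t0z.png",a);cv2.imwrite("pics/s0z.png",b)
E
```

```text
(no output)
```

View pics/t0z.png

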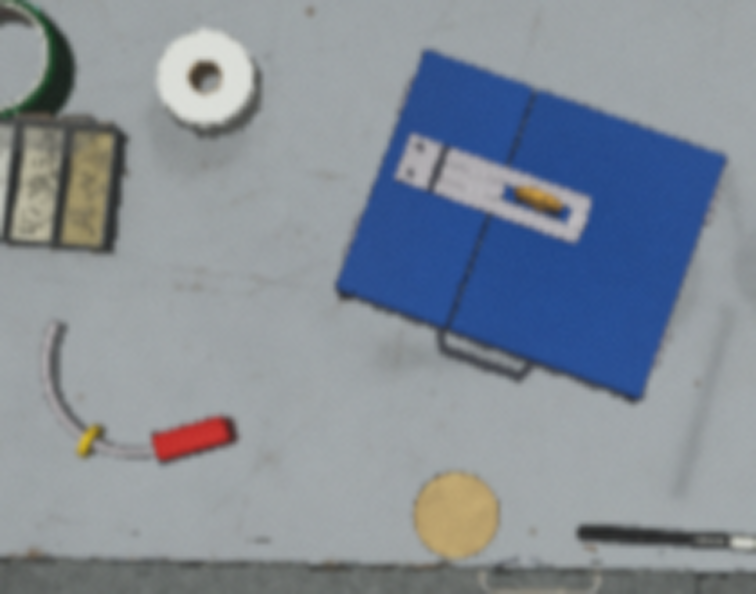

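View pics/s0z.png

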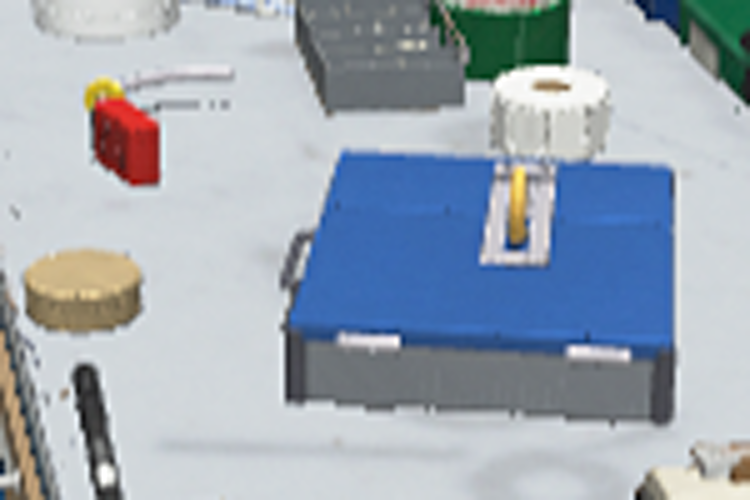

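```bash
cat > h.py <<'E'
import numpy as np,cv2
from rig import manip
def info(n):
    i=manip.camera_info(n);return np.array(i["mtx"]),np.array(i["pose"])
def ray(n,uv,z):
    K,T=info(n);uv=np.atleast_2d(np.asarray(uv,float))
    d=np.c_[uv,np.ones(len(uv))]@np.linalg.inv(K).T@T[:3,:3].T;o=T[:3,3]
    return o+d*((z-o[2])/d[:,2])[:,None]
def proj(n,P):
    K,T=info(n);P=np.atleast_2d(P);c=(P-T[:3,3])@T[:3,:3];p=c@K.T;return p[:,:2]/p[:,2:]
def cloud(n,d):
    K,T=info(n);v,u=np.indices(d.shape);c=np.stack([(u-K[0,2])/K[0,0]*d,(v-K[1,2])/K[1,1]*d,d],-1)
    return c@T[:3,:3].T+T[:3,3]
def hsv(p):return cv2.cvtColor(p,cv2.COLOR_RGB2HSV)
def roi(m,b):
    o=np.zeros_like(m);u0,v0,u1,v1=b;o[v0:v1,u0:u1]=m[v0:v1,u0:u1];return o
def red(p):
    h=hsv(p);return ((h[...,0]<6)|(h[...,0]>172))&(h[...,1]>150)&(h[...,2]>80)
def yel(p):
    h=hsv(p);return (h[...,0]>14)&(h[...,0]<35)&(h[...,1]>120)&(h[...,2]>80)
def blue(p):
    h=hsv(p);return (h[...,0]>100)&(h[...,0]<125)&(h[...,1]>120)&(h[...,2]>60)
E
cat > m0.py <<'E'
from h import *
D={n:np.load(f"pics/{n}0.npz") for n in("top","side")}
p=D["top"]["p"];d=D["top"]["d"];C=cloud("top",d)
Cs=cloud("side",D["side"]["d"]);ps=D["side"]["p"]
# case
m=roi(blue(p),(225,120,350,235))
cs,_=cv2.findContours(m.astype(np.uint8),cv2.RETR_EXTERNAL,cv2.CHAIN_APPROX_NONE);c=max(cs,key=cv2.contourArea)
print("lid z top",np.median(C[m][:,2]))
W=ray("top",c[:,0,:],.045)[:,:2].astype(np.float32);r=cv2.minAreaRect(W*1000);print("lid rect",r)
ms=roi(blue(ps),(275,205,365,275));print("lid z side",np.percentile(Cs[ms][:,2],[10,50,90]))
# ring
g=roi(yel(p)&~blue(p),(265,155,310,185));print("ring n",g.sum(),"cent",np.argwhere(g).mean(0)[::-1]);print(np.percentile(C[g],[5,50,95],axis=0))
v,u=np.nonzero(g);print("u",u.min(),u.max(),"v",v.min(),v.max())
gs=roi(yel(ps),(315,205,340,235));v,u=np.nonzero(gs);print("side ring",gs.sum(),u.min(),u.max(),v.min(),v.max(),u.mean(),v.mean())
print("side ring pts mean",np.median(Cs[gs],axis=0))
# handle
h=roi(red(p),(175,225,215,250));P=C[h];t=P[P[:,2]>.034];print("handle",h.sum(),len(t),np.percentile(P[:,2],[5,50,95]))
print(cv2.minAreaRect((t[:,:2]*1000).astype(np.float32)))
cs,_=cv2.findContours(h.astype(np.uint8),0,1);c=max(cs,key=cv2.contourArea)
print(cv2.minAreaRect((ray("top",c[:,0],.04)[:,:2]*1000).astype(np.float32)))
k=roi(yel(p),(155,225,176,247));print("collar",k.sum(),np.argwhere(k).mean(0)[::-1],ray("top",np.argwhere(k).mean(0)[::-1],.02),np.median(C[k],axis=0))
ks=roi(yel(ps),(238,190,256,208));print("side collar",ks.sum(),ray("side",np.argwhere(ks).mean(0)[::-1],.02) if ks.any() else 0)
hs=roi(red(ps),(240,195,260,220));P=Cs[hs];print("side handle",np.percentile(P,[3,50,97],axis=0))
# tin etc
E
python3 m0.py
```

```text
lid z top 0.045203886183967645
lid rect ((585.6351318359375, 34.46492004394531), (226.1768341064453, 182.93344116210938), 70.93677520751953)
lid z side [0.04374232 0.04591229 0.04744746]
ring n 31 cent [289.25806452 169.70967742]
[[0.59163761 0.01926913 0.06442241]
 [0.59716268 0.03057569 0.08050993]
 [0.60083358 0.04038744 0.0845347 ]]
u 284 294 v 167 172
side ring 40 327 329 214 227 328.0 220.5
side ring pts mean [0.59591314 0.01551782 0.06953884]
handle 134 134 [0.0368441  0.03992733 0.04242673]
((429.5773010253906, 269.9065856933594), (16.86715316772461, 51.16758728027344), 17.390748977661133)
((429.619873046875, 269.4298095703125), (16.696632385253906, 51.781883239746094), 16.995098114013672)
collar 23 [164.13043478 236.7826087 ] [[0.42793286 0.34808512 0.02      ]] [0.42722879 0.34535408 0.03048069]
side collar 26 [[0.42717253 0.35468049 0.02      ]]
side handle [[0.41482556 0.23634248 0.00343759]
 [0.42923284 0.25025697 0.0267176 ]
 [0.44533586 0.28750035 0.04303022]]
```

```bash
cat >> h.py <<'E'
from scipy.spatial.transform import Rotation as R
def rz(a):c,s=np.cos(a),np.sin(a);return np.array([[c,-s],[s,c]])
def tool():
    s=manip.sense();M=R.from_rotvec(s["ee_rot"]).as_matrix();return s,M
def go(xy,z,tyaw):
    """total shift in tool units from present pose to grasp point (xy,z), and turn; tyaw deg=tool x axis yaw"""
    s,M=tool();g=s["ee_pos"]+M[:,2]*.155;cur=np.degrees(np.arctan2(M[1,0],M[0,0]))
    dl=np.array([*xy,z])-g;tu=M.T@dl/.025;dy=(tyaw-cur+180)%360-180
    print("t",round(s["time"],2),"grasp pt",g.round(4),"toolyaw",cur.round(2),"tilt",np.degrees(np.arccos(-M[2,2])).round(2),"q6",s["q"][5].round(2),"open",round(s["opening"],4),"F",s["contact_force"].round(1))
    print("shift units",tu.round(2),"turn units (tool z)",round(-dy/6,2))
E
python3 - <<'E'
from h import *
D=np.load("pics/top0.npz");p=D["p"]
H=np.array([.4296,.2697])
for yaw in(105,107.2,109):
    f=lambda x,y:np.r_[H+rz(np.radians(yaw))@[x/1e3,y/1e3],.02]
    print(yaw,[proj("top",f(27+65*np.sin(a),-65+65*np.cos(a))).round(1)[0].tolist() for a in np.radians([45,60,80,100,115,130])])
b=cv2.resize(p[195:250,145:215],None,fx=10,fy=10,interpolation=cv2.INTER_NEAREST);cv2.imwrite("pics/pinz.png",b[:,:,::-1])
print(proj("side",[.4296,.2697,.04]),proj("side",[.5974,.0304,.065]),proj("side",[.5974,.0304,.083]))
go([.4296,.2697],.1,107.2);go([.4296,.2697],.1,107.2-180)
E
```

```text
105 [[165.3, 236.3], [160.3, 232.2], [155.6, 225.0], [153.7, 216.5], [154.3, 210.0], [156.5, 203.8]]
107.2 [[165.3, 237.5], [160.1, 233.6], [155.1, 226.5], [152.9, 218.1], [153.2, 211.6], [155.2, 205.3]]
109 [[165.3, 238.4], [160.0, 234.7], [154.8, 227.8], [152.3, 219.4], [152.4, 212.9], [154.2, 206.6]]
[[249.40853985 201.42503357]] [[327.15414116 219.59302349]] [[327.36386153 213.09726209]]
t 0.1 grasp pt [ 0.2196 -0.5041  0.2492] toolyaw 23.54 tilt 0.06 q6 -0.07 open 0.0857 F [0.1 0.2 0.2]
shift units [ 20.06 -25.01   5.99] turn units (tool z) -13.94
t 0.1 grasp pt [ 0.2196 -0.5041  0.2492] toolyaw 23.54 tilt 0.06 q6 -0.07 open 0.0857 F [0.1 0.2 0.2]
shift units [ 20.06 -25.01   5.99] turn units (tool z) 16.06
```

View pics/pinz.png

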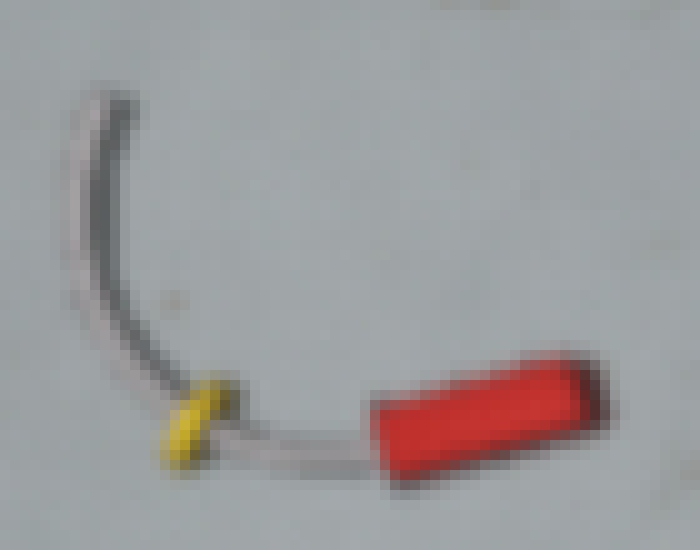

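```bash
for i in 1; do python3 -m crank '[[0.8,-1,0,0,50],[0.8,-1,0,0,50],[0.8,-1,0,0,50],[0.8,-1,0,0,50],[0.8,-1,0,0,50]]' 40; done; python3 -m crank '[[0.8,-1,0,0,50],[0.8,-1,0,0,50],[0.8,-1,0,0,50],[0.8,-1,0,0,50],[0.8,-1,0,0,50]]'; python3 -m crank '[[0.8,-1,0,0,50],[0.8,-1,0,0,50],[0.8,-1,0,0,50],[0.8,-1,0,0,50],[0.8,-1,0,0,50]]';  python3 -c "
from h import *
go([.4296,.2697],.1,107.2)"
```

```text
time: 0.52
ee_pos: [0.2608, -0.3478, 0.401]
ee_rot: [-3.072, -0.631, 0.003]
contact_force: [0.5, -0.2, -0.1]
opening: 0.0498
time: 0.93
ee_pos: [0.3032, -0.1857, 0.4007]
ee_rot: [-3.071, -0.627, 0.004]
contact_force: [0.3, 0.1, -0.1]
opening: 0.0501
time: 1.35
ee_pos: [0.3455, -0.0234, 0.4015]
ee_rot: [-3.072, -0.625, 0.003]
contact_force: [0.3, -0.4, -0.3]
opening: 0.0501
t 1.35 grasp pt [ 0.3451 -0.0224  0.2465] toolyaw 22.99 tilt 0.4 q6 0.99 open 0.0501 F [ 0.3 -0.4 -0.3]
shift units [ 7.68 -9.4   5.92] turn units (tool z) -14.03
```

```bash
python3 -m crank '[[0.8,-1,0,0,50],[0.8,-1,0,0,50],[0.8,-1,0,0,50],[0.8,-1,0,0,50],[0.8,-1,0,0,50]]'; python3 -m crank '[[0.7,-0.8,0,0,50],[0.7,-0.8,0,0,50],[0.7,-0.8,0,0,50],[0.7,-0.8,0,0,50],[0,0,0,0,50]]'; python3 -m crank '[[0,0,0,-1,50],[0,0,0,-1,50],[0,0,0,-1,50],[0,0,0,-1,50],[0,0,0,-1,50]]'; python3 -m crank '[[0,0,0,-1,50],[0,0,0,-1,50],[0,0,0,-1,50],[0,0,0,-1,50],[0,0,0,-1,50]]'; python3 -m crank '[[0,0,0,-1,50],[0,0,0,-1,50],[0,0,0,-1,50],[0,0,0,-1,50],[0,0,0,0,50]]';  python3 -c "
from h import *
go([.4296,.2697],.1,107.2)"
```

```text
time: 1.77
ee_pos: [0.3881, 0.1397, 0.4023]
ee_rot: [-3.072, -0.626, 0.002]
contact_force: [1.1, -1.2, -0.3]
opening: 0.05
time: 2.18
ee_pos: [0.4217, 0.2511, 0.4012]
ee_rot: [-3.07, -0.633, 0.005]
contact_force: [-0.1, -0.9, -0.4]
opening: 0.0502
time: 2.6
ee_pos: [0.4214, 0.2523, 0.3989]
ee_rot: [-2.786, -1.437, 0.01]
contact_force: [-0.2, -0.1, 0.1]
opening: 0.0497
time: 3.02
ee_pos: [0.4209, 0.2509, 0.3975]
ee_rot: [-2.289, -2.138, 0.011]
contact_force: [0.4, -0.2, -0.9]
opening: 0.0498
time: 3.43
ee_pos: [0.4205, 0.2494, 0.3963]
ee_rot: [-1.759, -2.588, 0.012]
contact_force: [0.7, 0.7, 0.0]
opening: 0.05
t 3.43 grasp pt [0.4183 0.2494 0.2414] toolyaw 111.6 tilt 0.82 q6 0.08 open 0.05 F [0.7 0.7 0. ]
shift units [0.56 0.79 5.65] turn units (tool z) 0.73
```

```bash
python3 -m crank '[[0.3,0.4,1,0.7,50],[0.3,0.4,1,0,50],[0,0,1,0,50],[0,0,1,0,50],[0,0,1,0,50]]';  python3 - <<'E'
from h import *
go([.4296,.2697],.026,107.2)
for n in("side","top"):
    p,d=manip.read_camera(n);cv2.imwrite(f"pics/{n}1.png",p[:,:,::-1]);np.savez(f"pics/{n}1.npz",p=p,d=d)
p=cv2.imread("pics/side1.png");cv2.imwrite("pics/s1z.png",cv2.resize(p[100:240,180:320],None,fx=4,fy=4))
E
```

```text
time: 3.85
ee_pos: [0.4339, 0.2705, 0.2719]
ee_rot: [-1.885, -2.505, -0.002]
contact_force: [0.3, 1.1, -0.2]
opening: 0.0498
t 3.85 grasp pt [0.4332 0.2713 0.1169] toolyaw 106.08 tilt 0.4 q6 0.2 open 0.0498 F [ 0.3  1.1 -0.2]
shift units [-0.04 -0.14  3.63] turn units (tool z) -0.19
```

View pics/s1z.png

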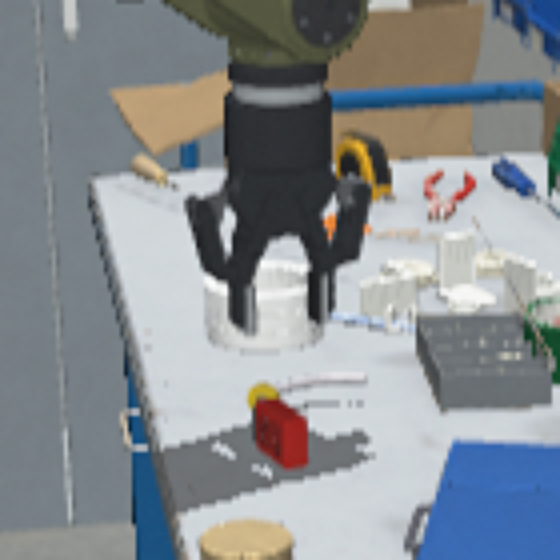

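The gripper stands over the red handle (crop ~280,430), with the fingers straddling it. I'll descend and grip.

```bash
python3 -m crank '[[0,-0.1,1,-0.2,50],[0,0,1,0,50],[0,0,1,0,50],[0,0,0.6,0,50],[0,0,0,0,50]]';  python3 -c "
from h import *
go([.4296,.2697],.025,107.2)"
```

```text
time: 4.37
ee_pos: [0.4322, 0.2701, 0.1837]
ee_rot: [-1.872, -2.515, -0.003]
contact_force: [-0.5, 0.0, 0.7]
opening: 0.0501
t 4.37 grasp pt [0.4315 0.2709 0.0287] toolyaw 106.69 tilt 0.39 q6 0.19 open 0.0501 F [-0.5  0.   0.7]
shift units [-0.02 -0.09  0.15] turn units (tool z) -0.09
```

```bash
python3 -m crank '[[0,-0.08,0.15,-0.1,50],[0,0,0,0,40],[0,0,0,0,30],[0,0,0,0,24],[0,0,0,0,10]]' 60;python3 -m crank '[[0,0,0,0,5],[0,0,0,0,5],[0,0,0,0,5]]'; python3 -c "
from h import *
go([.4296,.2697],.025,107.2)"
```

```text
time: 4.78
ee_pos: [0.4318, 0.2701, 0.186]
ee_rot: [-1.864, -2.525, -0.012]
contact_force: [-0.1, 0.6, -2.8]
opening: 0.0191
time: 5.03
ee_pos: [0.4319, 0.2702, 0.1871]
ee_rot: [-1.864, -2.525, -0.014]
contact_force: [-0.9, -0.1, -3.1]
opening: 0.019
t 5.03 grasp pt [0.4323 0.2716 0.0321] toolyaw 107.12 tilt 0.55 q6 0.18 open 0.019 F [-0.9 -0.1 -3.1]
shift units [-0.04 -0.13  0.28] turn units (tool z) -0.01
```

```bash
python3 -m crank '[[0,0,-0.5,0,5],[0,0,-1,0,5],[0,0,-1,0,5],[0,0,-1,0,5],[0,0,0,0,5]]';python3 -m crank '[[0,0,0,0,5],[0,0,0,0,5]]'; cat > look.py <<'E'
import sys
from h import *
k=sys.argv[1]
for n in("side","top"):
    p,d=manip.read_camera(n);cv2.imwrite(f"pics/{n}{k}.png",p[:,:,::-1]);np.savez(f"pics/{n}{k}.npz",p=p,d=d)
s,M=tool();g=s["ee_pos"]+M[:,2]*.155;print("t",round(s["time"],2),"g",g.round(4),"yaw",np.degrees(np.arctan2(M[1,0],M[0,0])).round(2),"axes z",M[:,2].round(3),"F",s["contact_force"].round(1),"open",s["opening"].round(4))
out=[]
for n in("side","top"):
    c=proj(n,g)[0].astype(int);p=cv2.imread(f"pics/{n}{k}.png")
    u=min(max(c[0]+int(sys.argv[2]) if len(sys.argv)>2 else c[0],50),510);v=c[1]
    out.append(cv2.resize(p[max(v-50,0):v+50,u-50:u+50],(400,400),interpolation=cv2.INTER_CUBIC));print(n,"crop u0",u-50,"v0",max(v-50,0))
cv2.imwrite(f"pics/c{k}.png",np.hstack(out))
E
python3 look.py 2
```

```text
time: 5.45
ee_pos: [0.4311, 0.2691, 0.2762]
ee_rot: [-1.863, -2.523, -0.006]
contact_force: [1.1, 0.1, -2.4]
opening: 0.0191
time: 5.62
ee_pos: [0.431, 0.269, 0.2764]
ee_rot: [-1.863, -2.523, -0.008]
contact_force: [0.0, -0.2, -3.0]
opening: 0.0189Traceback (most recent call last):
  File "look.py", line 6, in <module>
    s,M=tool();g=s["ee_pos"]+M[:,2]*.155;print("t",round(s["time"],2),"g",g.round(4),"yaw",np.degrees(np.arctan2(M[1,0],M[0,0])).round(2),"axes z",M[:,2].round(3),"F",s["contact_force"].round(1),"open",s["opening"].round(4))
                                                                                                                                                                                                          ^^^^^^^^^^^^^^^^^^
AttributeError: 'float' object has no attribute 'round'
```

```bash
sed -i 's/s\["opening"\].round(4)/round(s["opening"],4)/' look.py; python3 look.py 2
```

```text
t 5.82 g [0.4304 0.2699 0.1205] yaw 107.11 axes z [-0.003  0.006 -1.   ] F [-0.6 -0.2 -2.4] open 0.0189
side crop u0 198 v0 125
top crop u0 135 v0 185
```

View pics/c2.png

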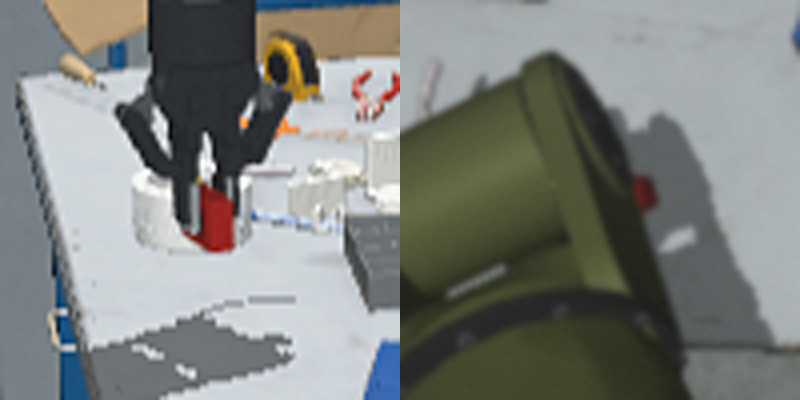

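```bash
python3 - <<'E'
from h import *
g=np.array([.4304,.2699,.1205]);yaw=np.radians(107.1)
for off in(.004,.008,.012):
    for dx in(-.002,0):
        c=g-[0,0,off]
        P=lambda x,y,z:proj("side",np.r_[c[:2]+rz(yaw)@[x/1e3+dx,y/1e3],c[2]+z/1e3])[0].round(1).tolist()
        print(off,dx,"bot corners",P(-27,10,-20),P(-27,-10,-20),P(27,-10,-20),"top",P(-27,-10,20),"tip",P(77,-107,0),P(80,-110,0))
p=np.load("pics/side2.npz")["p"];m=roi(red(p),(230,150,275,200));v,u=np.nonzero(m);print(m.sum(),u.min(),u.max(),v.min(),v.max())
for r in range(165,190): print(r,np.nonzero(m[r])[0][[0,-1]] if m[r].any() else None)
cv2.imwrite("pics/s2z.png",cv2.resize(p[150:200,230:290],None,fx=12,fy=12,interpolation=cv2.INTER_NEAREST)[:,:,::-1])
d=np.load("pics/side2.npz")["d"];C=cloud("side",d)[m];print(np.percentile(C,[2,50,98],axis=0))
t=np.load("pics/top2.npz");mt=roi(red(t["p"]),(185,215,210,245));Ct=cloud("top",t["d"])[mt];print(mt.sum(),np.percentile(Ct,[2,50,98],axis=0))
E
```

```text
0.004 -0.002 bot corners [250.4, 186.5] [256.7, 185.4] [248.6, 180.3] top [256.4, 172.1] tip [270.0, 164.9] [270.4, 164.5]
0.004 0 bot corners [250.1, 186.3] [256.4, 185.2] [248.4, 180.1] top [256.1, 171.9] tip [269.7, 164.7] [270.1, 164.4]
0.008 -0.002 bot corners [250.4, 187.9] [256.7, 186.8] [248.7, 181.6] top [256.5, 173.4] tip [270.0, 166.2] [270.4, 165.8]
0.008 0 bot corners [250.1, 187.7] [256.4, 186.6] [248.4, 181.4] top [256.1, 173.2] tip [269.7, 166.0] [270.1, 165.6]
0.012 -0.002 bot corners [250.5, 189.2] [256.7, 188.1] [248.7, 182.8] top [256.5, 174.8] tip [270.0, 167.4] [270.4, 167.0]
0.012 0 bot corners [250.2, 189.0] [256.4, 187.9] [248.4, 182.7] top [256.2, 174.6] tip [269.7, 167.2] [270.1, 166.8]
113 244 255 171 187
165 None
166 None
167 None
168 None
169 None
170 None
171 [248 248]
172 [248 251]
173 [248 253]
174 [248 253]
175 [248 255]
176 [248 255]
177 [248 255]
178 [249 255]
179 [249 255]
180 [249 255]
181 [249 255]
182 [249 255]
183 [244 255]
184 [246 255]
185 [247 255]
186 [249 255]
187 [250 253]
188 None
189 None
[[0.41759772 0.23560872 0.09391007]
 [0.43333256 0.24443847 0.11433694]
 [0.44391043 0.27115062 0.13265881]]
9 [[0.43098733 0.24456341 0.12808719]
 [0.43538885 0.24719084 0.13048794]
 [0.44179368 0.24790434 0.13343388]]
```

View pics/s2z.png

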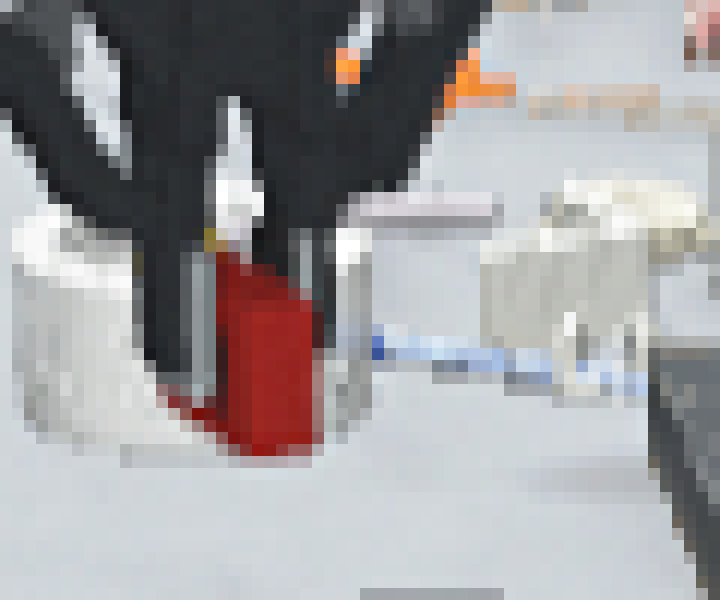

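```bash
cat >> h.py <<'E'
EYE=np.array([.5974,.0304,.065]);CY=-19.06
OFF=dict(x=-.001,y=0.,z=-.011,yaw=0.)   # pin handle centre in tool-aligned frame (pin axes), yaw error deg
def pin_pose(A,back=0,side=0,dz=.002):
    """handle xy,z,yaw so that arc angle A sits in ring centre, shifted back along -x_case"""
    yaw=CY+A;a=np.radians(A);b=np.array([27+65*np.sin(a),-65+65*np.cos(a)])/1e3
    t=EYE[:2]+rz(np.radians(CY))@[-back,side]
    return t-rz(np.radians(yaw))@b,EYE[2]+dz,yaw
def plan(A,back=0,side=0,dz=.002):
    h,z,yaw=pin_pose(A,back,side,dz)
    g=h-rz(np.radians(yaw))@[OFF["x"],OFF["y"]]
    go(g,z-OFF["z"],yaw-OFF["yaw"])
E
python3 -c "
from h import *
plan(130,.03,dz=.0445)"
```

```text
t 5.82 grasp pt [0.4304 0.2699 0.1205] toolyaw 107.11 tilt 0.38 q6 0.18 open 0.0189 F [-0.6 -0.2 -2.4]
shift units [-13.72  -1.46  -0.09] turn units (tool z) -0.64
```

```bash
python3 -m crank '[[-0.8,-0.1,0,-0.3,5],[-1,-0.1,0,-0.3,5],[-1,-0.1,0,0,5],[-1,-0.1,0,0,5],[-1,-0.1,0,0,5]]'; python3 -m crank '[[-1,-0.1,0,0,5],[-1,-0.1,0,0,5],[-1,-0.1,0,0,5],[-1,-0.1,0,0,5],[-1,-0.1,0,0,5]]'; python3 -m crank '[[-1,-0.1,0,0,5],[-1,-0.1,0,0,5],[-1,-0.1,0,0,5],[-0.7,-0.1,0,0,5],[0,0,0,0,5]]'; python3 -c "
from h import *
plan(130,.03,dz=.002)"
```

```text
time: 6.23
ee_pos: [0.4592, 0.1512, 0.2711]
ee_rot: [-1.768, -2.585, 0.002]
contact_force: [0.6, -0.9, -1.9]
opening: 0.0193
time: 6.65
ee_pos: [0.4933, 0.0239, 0.2668]
ee_rot: [-1.765, -2.582, 0.007]
contact_force: [0.1, 0.5, -2.4]
opening: 0.019
time: 7.07
ee_pos: [0.5184, -0.0744, 0.2623]
ee_rot: [-1.767, -2.575, 0.011]
contact_force: [-0.0, 0.3, -2.3]
opening: 0.0192
t 7.07 grasp pt [ 0.5154 -0.0738  0.1073] toolyaw 111.1 tilt 1.15 q6 -0.58 open 0.0192 F [-0.   0.3 -2.3]
shift units [ 0.45 -0.62  1.19] turn units (tool z) 0.03
```

```bash
python3 -m crank '[[0.2,-0.3,0,0,5],[0.2,-0.3,0,0,5],[0,0,0,0,5]]'; python3 look.py 3; python3 -c "
from h import *
plan(130,.03,dz=.002);s,M=tool();print(M.round(3))"
```

```text
time: 7.32
ee_pos: [0.4987, -0.0701, 0.2606]
ee_rot: [-1.766, -2.571, 0.014]
contact_force: [0.5, 0.4, -2.4]
opening: 0.0191
t 7.42 g [ 0.4964 -0.0694  0.1062] yaw 111.04 axes z [-0.022  0.005 -1.   ] F [ 0.2  0.6 -2.3] open 0.019
side crop u0 247 v0 172
top crop u0 280 v0 159
t 7.42 grasp pt [ 0.4964 -0.0694  0.1062] toolyaw 111.04 tilt 1.28 q6 -0.58 open 0.019 F [ 0.2  0.6 -2.3]
shift units [0.01 0.03 1.13] turn units (tool z) 0.02
[[-0.359  0.933 -0.022]
 [ 0.933  0.359  0.005]
 [ 0.013 -0.018 -1.   ]]
```

View pics/c3.png

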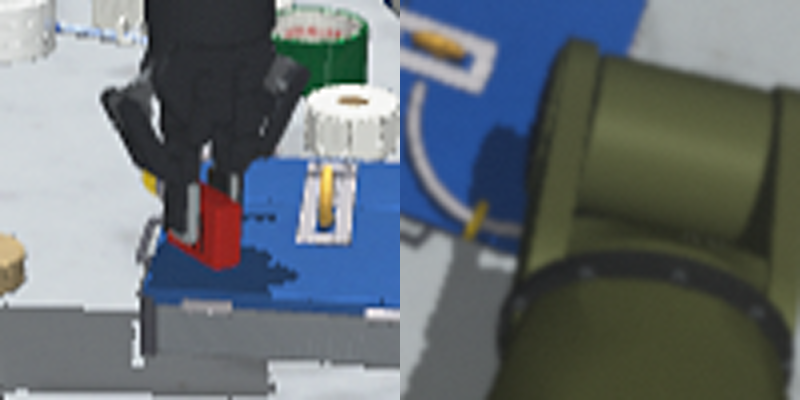

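```bash
python3 - <<'E'
from h import *
t=cv2.imread("pics/top3.png");cv2.imwrite("pics/t3z.png",cv2.resize(t[160:225,265:325],None,fx=9,fy=9,interpolation=cv2.INTER_NEAREST))
d=np.load("pics/top3.npz")["d"];C=cloud("top",d)
z=.1062-.011
s,M=tool();yaw=np.radians(111.04);h=np.array([.4964,-.0694])+rz(yaw)@[-.001,0]
for A in(45,60,80,100,115,130,133.5):
    a=np.radians(A);P=h+rz(yaw)@(np.array([27+65*np.sin(a),-65+65*np.cos(a)])/1e3);print(A,proj("top",[*P,z]).round(1),((proj("top",[*P,z])[0]-[265,160]+.5)*9).round(),P.round(4))
m=roi(blue(t[:,:,::-1].copy())==0,(278,178,292,215))&(C[...,2]>.06)
print(np.c_[np.argwhere(m)[:,::-1],C[m].round(3)][::6])
E
```

```text
45 [[299.3 213.1]] [313. 483.] [0.4883 0.0046]
60 [[293.3 209.4]] [259. 449.] [0.4972 0.0191]
80 [[287.2 202.2]] [204. 384.] [0.5142 0.0339]
100 [[284.  193.4]] [175. 305.] [0.5353 0.042 ]
115 [[283.7 186.5]] [172. 243.] [0.5522 0.043 ]
130 [[285.2 179.7]] [186. 182.] [0.5689 0.0397]
133.5 [[285.8 178.2]] [191. 168.] [0.5726 0.0383]
[[2.84e+02 1.80e+02 5.68e-01 4.20e-02 9.40e-02]
 [2.86e+02 1.81e+02 5.65e-01 3.80e-02 9.90e-02]
 [2.85e+02 1.83e+02 5.61e-01 4.00e-02 9.50e-02]
 [2.84e+02 1.85e+02 5.55e-01 4.20e-02 1.01e-01]
 [2.83e+02 1.87e+02 5.51e-01 4.50e-02 9.80e-02]
 [2.83e+02 1.89e+02 5.45e-01 4.50e-02 9.90e-02]
 [2.83e+02 1.91e+02 5.41e-01 4.40e-02 9.70e-02]
 [2.83e+02 1.93e+02 5.36e-01 4.40e-02 9.90e-02]
 [2.82e+02 1.95e+02 5.32e-01 4.70e-02 9.30e-02]
 [2.85e+02 1.96e+02 5.29e-01 3.90e-02 9.80e-02]
 [2.85e+02 1.98e+02 5.24e-01 3.90e-02 1.00e-01]
 [2.85e+02 2.00e+02 5.19e-01 3.90e-02 9.80e-02]
 [2.85e+02 2.02e+02 5.15e-01 3.90e-02 9.50e-02]
 [2.87e+02 2.03e+02 5.12e-01 3.40e-02 9.90e-02]
 [2.86e+02 2.05e+02 5.07e-01 3.70e-02 9.70e-02]
 [2.88e+02 2.06e+02 5.05e-01 3.20e-02 1.00e-01]
 [2.91e+02 2.07e+02 5.02e-01 2.50e-02 9.80e-02]
 [2.90e+02 2.10e+02 4.95e-01 2.70e-02 9.80e-02]]
```

View pics/t3z.png

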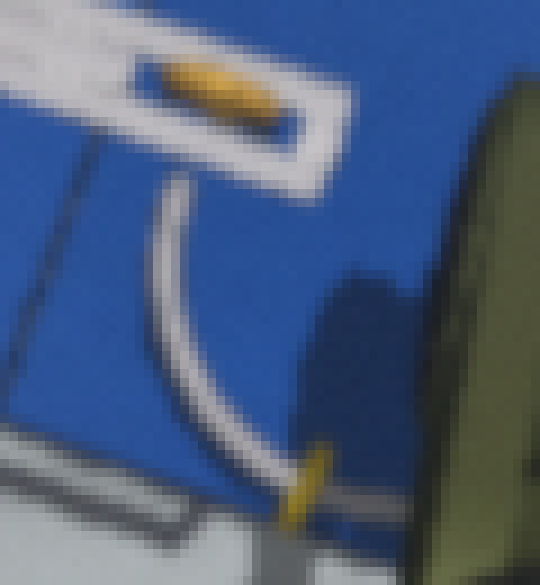

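```bash
sed -i 's/OFF=dict(x=-.001/OFF=dict(x=.0015/' h.py; python3 -c "
from h import *
print(proj('top',[.5974,.0304,.08]))
plan(130,.03,dz=.002)
plan(130,.03,dz=.003)"
```

```text
[[289.05140766 169.30157587]]
t 7.42 grasp pt [ 0.4964 -0.0694  0.1062] toolyaw 111.04 tilt 1.28 q6 -0.58 open 0.019 F [ 0.2  0.6 -2.3]
shift units [-0.09  0.03  1.13] turn units (tool z) 0.02
t 7.42 grasp pt [ 0.4964 -0.0694  0.1062] toolyaw 111.04 tilt 1.28 q6 -0.58 open 0.019 F [ 0.2  0.6 -2.3]
shift units [-0.09  0.03  1.09] turn units (tool z) 0.02
```

```bash
python3 -m crank '[[-0.05,0,0.5,0,5],[-0.05,0,0.5,0,5],[0,0,0,0,5],[0,0,0,0,5]]'; python3 look.py 4; python3 -c "
from h import *
plan(130,.03,dz=.002)
for n,b in(('side',(275,180,355,240)),('top',(265,155,325,215))):
  p=cv2.imread(f'pics/{n}4.png');u0,v0,u1,v1=b;cv2.imwrite(f'pics/{n}4z.png',cv2.resize(p[v0:v1,u0:u1],None,fx=9,fy=9,interpolation=cv2.INTER_NEAREST))
"
```

```text
time: 7.75
ee_pos: [0.5005, -0.0702, 0.2369]
ee_rot: [-1.764, -2.578, 0.011]
contact_force: [-0.0, -0.0, -2.5]
opening: 0.0193
t 7.85 g [ 0.4977 -0.0697  0.0822] yaw 111.23 axes z [-0.018  0.004 -1.   ] F [ 0.8 -0.  -3.1] open 0.0195
side crop u0 248 v0 182
top crop u0 279 v0 160
t 7.85 grasp pt [ 0.4977 -0.0697  0.0822] toolyaw 111.23 tilt 1.08 q6 -0.58 open 0.0195 F [ 0.8 -0.  -3.1]
shift units [-0.05 -0.03  0.17] turn units (tool z) 0.05
```

View pics/side4z.png

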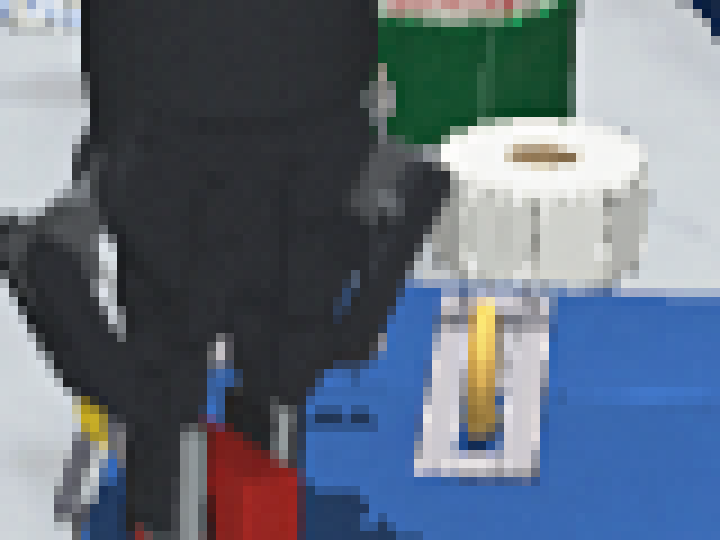

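View pics/top4z.png

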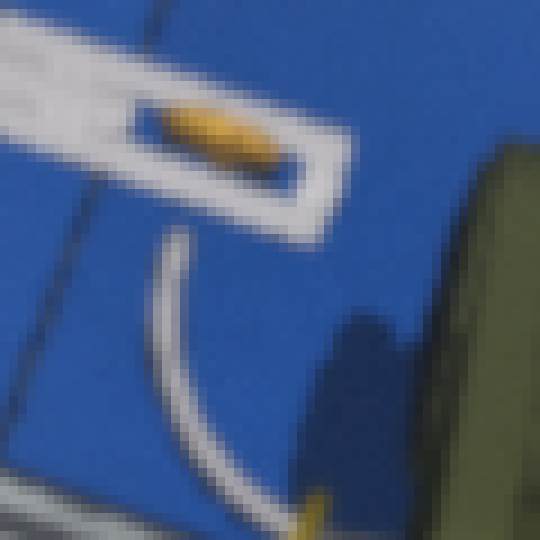

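```bash
python3 - <<'E'
from h import *
f=lambda P:((proj("top",P)[0]-[265,155]+.5)*9).round()
for b in(0,.01,.02,.03,.04):
    print(b,f(np.r_[EYE[:2]+rz(np.radians(CY))@[-b,0],.069]))
print("ring z.083 pts",[f(np.r_[EYE[:2]+rz(np.radians(CY))@[0,y],.079]) for y in(-.012,0,.012)])
p=np.load("pics/top4.npz")["p"].astype(int)
# bar mask: low saturation bright over blue
h=hsv(p.astype(np.uint8));m=roi((h[...,1]<130)&(h[...,2]>90),(278,180,300,214))
from scipy.ndimage import label
L,n=label(m,np.ones((3,3)));k=L[195,L[195].nonzero()[0][0]] if L[195].any() else 0
pts=np.argwhere(L==k)[:,::-1];print(len(pts))
W=ray("top",pts,.069+.002)[:,:2]*1000
from scipy.optimize import least_squares
r=least_squares(lambda c:np.hypot(*(W-c).T)-65,[530,-20]);print("arc centre",r.x,"rms",np.sqrt((r.fun**2).mean()))
hd=np.array([.4977,-.0697]);y=np.radians(111.23)
print("pred",(hd+rz(y)@[.027+.0015,-.065])*1000)
v=(W-r.x);ang=np.degrees(np.arctan2(v[:,1],v[:,0]));print("tip heading angle",ang.min(),"pred incl 3.5:",111.23+90-133.5)
E
```

```text
0 [220. 141.]
0.01 [208. 175.]
0.02 [195. 208.]
0.03 [183. 242.]
0.04 [171. 276.]
ring z.083 pts [array([262., 149.]), array([221., 134.]), array([180., 119.])]
177
arc centre [548.16144478 -20.16750425] rms 3.2351284057720426
pred [547.96851977 -19.59684721]
tip heading angle 68.19158088291299 pred incl 3.5: 67.73000000000002
```

```bash
python3 -m crank '[[-0.05,0,0.17,0,5],[0,0,0,0,5]]'; python3 -c "
from h import *
plan(130,.03,dz=.002)
plan(130,.005,dz=.002)"
```

```text
time: 8.02
ee_pos: [0.5012, -0.0713, 0.2337]
ee_rot: [-1.765, -2.58, 0.009]
contact_force: [0.3, 1.1, -2.2]
opening: 0.019
t 8.02 grasp pt [ 0.4986 -0.0707  0.0787] toolyaw 111.26 tilt 0.98 q6 -0.59 open 0.019 F [ 0.3  1.1 -2.2]
shift units [ 0.   -0.05  0.03] turn units (tool z) 0.05
t 8.02 grasp pt [ 0.4986 -0.0707  0.0787] toolyaw 111.26 tilt 0.98 q6 -0.59 open 0.019 F [ 0.3  1.1 -2.2]
shift units [-0.64  0.71  0.01] turn units (tool z) 0.05
```

```bash
python3 -m crank '[[-0.32,0.35,0,0,5],[-0.32,0.35,0,0,5],[0,0,0,0,5]]'; python3 -c "
from h import *
plan(130,.005,dz=.002)
plan(130,-.005,dz=.002)"
```

```text
time: 8.27
ee_pos: [0.524, -0.08, 0.2342]
ee_rot: [-1.765, -2.581, 0.009]
contact_force: [1.1, 1.0, -2.2]
opening: 0.0187
t 8.27 grasp pt [ 0.5216 -0.0794  0.0792] toolyaw 111.27 tilt 0.91 q6 -0.59 open 0.0187 F [ 1.1  1.  -2.2]
shift units [ 0.02 -0.02  0.05] turn units (tool z) 0.06
t 8.27 grasp pt [ 0.5216 -0.0794  0.0792] toolyaw 111.27 tilt 0.91 q6 -0.59 open 0.0187 F [ 1.1  1.  -2.2]
shift units [-0.24  0.28  0.04] turn units (tool z) 0.06
```

```bash
python3 -m crank '[[-0.12,0.14,0.04,0,5],[-0.12,0.14,0,0,5],[0,0,0,0,5]]'; python3 look.py 5; python3 -c "
from h import *
plan(125,0,dz=.002)
o=[]
for n,b in(('side',(300,195,345,240)),('top',(268,145,313,190))):
  p=cv2.imread(f'pics/{n}5.png');u0,v0,u1,v1=b;o.append(cv2.resize(p[v0:v1,u0:u1],(400,400),interpolation=cv2.INTER_NEAREST))
cv2.imwrite('pics/z5.png',np.hstack(o))
"
```

```text
time: 8.52
ee_pos: [0.5329, -0.0831, 0.2331]
ee_rot: [-1.765, -2.581, 0.009]
contact_force: [-0.8, 0.3, -2.5]
opening: 0.019
t 8.62 g [ 0.53   -0.0823  0.078 ] yaw 111.27 axes z [-0.016  0.004 -1.   ] F [-0.8  0.1 -2.6] open 0.019
side crop u0 262 v0 184
top crop u0 284 v0 147
t 8.62 grasp pt [ 0.53   -0.0823  0.078 ] toolyaw 111.27 tilt 0.95 q6 -0.59 open 0.019 F [-0.8  0.1 -2.6]
shift units [ 0.35 -0.23  0.01] turn units (tool z) 0.89
```

View pics/z5.png

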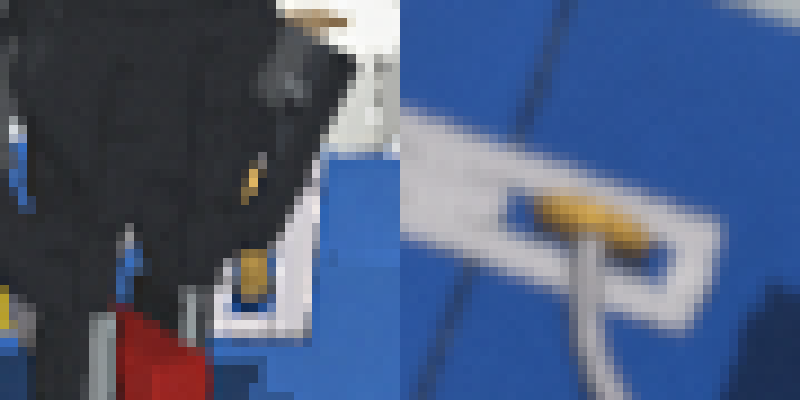

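```bash
python3 -m crank '[[0.18,-0.12,0,0.45,5],[0.17,-0.11,0,0.44,5],[0,0,0,0,5]]'; python3 -c "
from h import *
plan(125,0,dz=.002)
plan(119,0,dz=.002)
plan(113,0,dz=.002)
"
```

```text
time: 8.87
ee_pos: [0.5231, -0.0763, 0.233]
ee_rot: [-1.887, -2.492, 0.011]
contact_force: [-1.0, 0.5, -2.8]
opening: 0.0191
t 8.87 grasp pt [ 0.5205 -0.0757  0.078 ] toolyaw 105.73 tilt 0.99 q6 -0.49 open 0.0191 F [-1.   0.5 -2.8]
shift units [-0.03  0.03  0.  ] turn units (tool z) -0.04
t 8.87 grasp pt [ 0.5205 -0.0757  0.078 ] toolyaw 105.73 tilt 0.99 q6 -0.49 open 0.0191 F [-1.   0.5 -2.8]
shift units [ 0.24 -0.08  0.  ] turn units (tool z) 0.96
t 8.87 grasp pt [ 0.5205 -0.0757  0.078 ] toolyaw 105.73 tilt 0.99 q6 -0.49 open 0.0191 F [-1.   0.5 -2.8]
shift units [ 0.53 -0.15  0.01] turn units (tool z) 1.96
```

```bash
python3 -m crank '[[0.12,-0.04,0,0.48,5],[0.136,-0.06,0,0.5,5],[0.136,-0.06,0,0.5,5],[0.136,-0.06,0,0.5,5],[0,0,0,0,5]]'; python3 -c "
from h import *
plan(113,0,dz=.002)
"
```

```text
time: 9.28
ee_pos: [0.5145, -0.0641, 0.2336]
ee_rot: [-2.137, -2.282, 0.013]
contact_force: [0.2, -0.6, -2.7]
opening: 0.0186
t 9.28 grasp pt [ 0.5119 -0.0634  0.0786] toolyaw 93.76 tilt 0.98 q6 -0.26 open 0.0186 F [ 0.2 -0.6 -2.7]
shift units [-0.02  0.05  0.02] turn units (tool z) -0.03
```

```bash
python3 -m crank '[[0.12,-0.01,0.02,0.47,5],[0.136,-0.06,0,0.5,5],[0.136,-0.06,0,0.5,5],[0.136,-0.06,0,0.5,5],[0,0,0,0,5]]'; python3 look.py 6; cat > z.py <<'E'
import sys
from h import *
k=sys.argv[1];o=[]
for n,b in(('side',(285,180,345,240)),('top',(263,145,323,205))):
  p=cv2.imread(f'pics/{n}{k}.png');u0,v0,u1,v1=b;o.append(cv2.resize(p[v0:v1,u0:u1],(400,400),interpolation=cv2.INTER_NEAREST))
cv2.imwrite(f'pics/z{k}.png',np.hstack(o))
E
python3 z.py 6;python3 -c "
from h import *
plan(101,0,dz=.002)
"
```

```text
time: 9.7
ee_pos: [0.51, -0.051, 0.2336]
ee_rot: [-2.356, -2.058, 0.015]
contact_force: [-0.4, -0.6, -2.8]
opening: 0.0191
t 9.8 g [ 0.5077 -0.0508  0.0786] yaw 82.44 axes z [-0.016  0.004 -1.   ] F [ 0.2  0.4 -2.2] open 0.0194
side crop u0 250 v0 179
top crop u0 271 v0 156
t 9.8 grasp pt [ 0.5077 -0.0508  0.0786] toolyaw 82.44 tilt 0.93 q6 -0.04 open 0.0194 F [ 0.2  0.4 -2.2]
shift units [0.02 0.   0.02] turn units (tool z) 0.08
```

View pics/z6.png

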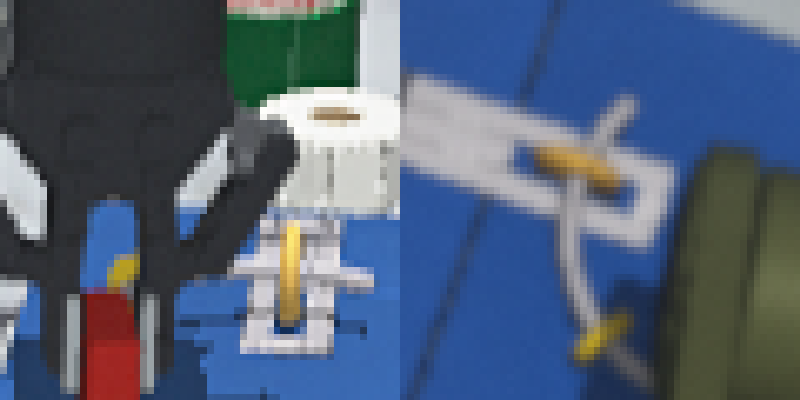

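The bar is through the ring: in the side view it crosses at mid-hole (z6 ~290,275), and in the top view the tip sticks out beyond the ring (~625,105). I'll continue along the arc.

```bash
python3 -m crank '[[0.15,-0.06,0,0.55,5],[0.136,-0.06,0,0.5,5],[0.136,-0.06,0,0.5,5],[0.136,-0.06,0,0.5,5],[0,0,0,0,5]]';python3 -c "
from h import *
plan(89,0,dz=.002)
"; python3 -m crank '[[0.136,-0.06,0,0.5,5],[0.136,-0.06,0,0.5,5],[0.136,-0.06,0,0.5,5],[0.136,-0.06,0,0.5,5],[0,0,0,0,5]]';python3 -c "
from h import *
plan(77,0,dz=.002)
"
```

```text
time: 10.22
ee_pos: [0.5077, -0.0375, 0.2339]
ee_rot: [-2.557, -1.805, 0.016]
contact_force: [0.3, -0.1, -3.8]
opening: 0.0191
t 10.22 grasp pt [ 0.5053 -0.037   0.0789] toolyaw 70.44 tilt 0.89 q6 0.19 open 0.0191 F [ 0.3 -0.1 -3.8]
shift units [ 0.06 -0.02  0.04] turn units (tool z) 0.08
time: 10.63
ee_pos: [0.5083, -0.0239, 0.234]
ee_rot: [-2.725, -1.543, 0.018]
contact_force: [0.0, 0.0, -2.4]
opening: 0.0193
t 10.63 grasp pt [ 0.506  -0.0234  0.0791] toolyaw 59.03 tilt 0.86 q6 0.42 open 0.0193 F [ 0.   0.  -2.4]
shift units [ 0.09 -0.06  0.04] turn units (tool z) 0.18
```

```bash
python3 -m crank '[[0.16,-0.08,0.02,0.58,5],[0.156,-0.08,0.02,0.58,5],[0.156,-0.07,0,0.5,5],[0.136,-0.06,0,0.5,5],[0,0,0,0,5]]'; python3 look.py 7; python3 z.py 7;python3 -c "
from h import *
plan(65,0,dz=.002);plan(56,0,dz=.002)
"
```

```text
time: 11.05
ee_pos: [0.5118, -0.0088, 0.2331]
ee_rot: [-2.875, -1.245, 0.019]
contact_force: [-0.5, 1.3, -2.4]
opening: 0.0191
t 11.15 g [ 0.5094 -0.0087  0.0781] yaw 46.97 axes z [-0.014  0.003 -1.   ] F [ 0.4  1.4 -2.4] open 0.0189
side crop u0 247 v0 173
top crop u0 254 v0 155
t 11.15 grasp pt [ 0.5094 -0.0087  0.0781] toolyaw 46.97 tilt 0.84 q6 0.66 open 0.0189 F [ 0.4  1.4 -2.4]
shift units [ 0.08 -0.06  0.  ] turn units (tool z) 0.17
t 11.15 grasp pt [ 0.5094 -0.0087  0.0781] toolyaw 46.97 tilt 0.84 q6 0.66 open 0.0189 F [ 0.4  1.4 -2.4]
shift units [ 0.5 -0.2  0. ] turn units (tool z) 1.67
```

View pics/z7.png

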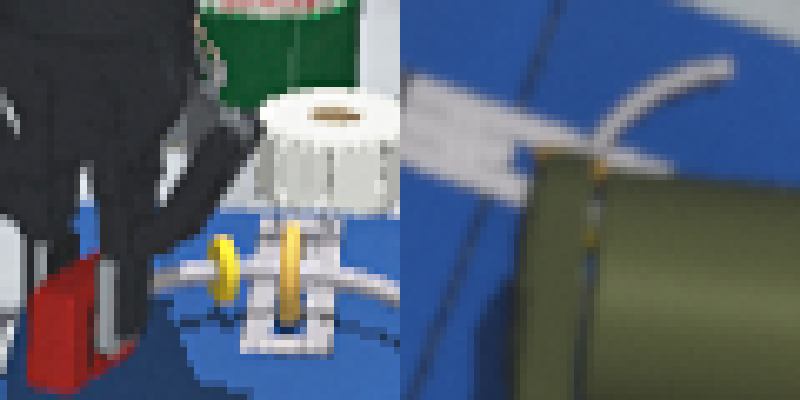

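```bash
python3 -m crank '[[0.13,-0.06,0,0.42,5],[0.12,-0.05,0,0.4,5],[0.12,-0.05,0,0.4,5],[0.12,-0.05,0,0.4,5],[0,0,0,0,5]]'; python3 look.py 8; python3 z.py 8;python3 -c "
from h import *
plan(57,0,dz=0.0)
"
```

```text
time: 11.57
ee_pos: [0.517, 0.0014, 0.233]
ee_rot: [-2.965, -1.016, 0.02]
contact_force: [0.8, 0.9, -3.3]
opening: 0.0189
t 11.67 g [0.5146 0.0015 0.078 ] yaw 37.95 axes z [-0.015  0.002 -1.   ] F [ 0.2 -0.5 -3.2] open 0.019
side crop u0 248 v0 171
top crop u0 250 v0 153
t 11.67 grasp pt [0.5146 0.0015 0.078 ] toolyaw 37.95 tilt 0.85 q6 0.84 open 0.019 F [ 0.2 -0.5 -3.2]
shift units [ 0.   -0.06  0.08] turn units (tool z) 0.0
```

View pics/z8.png

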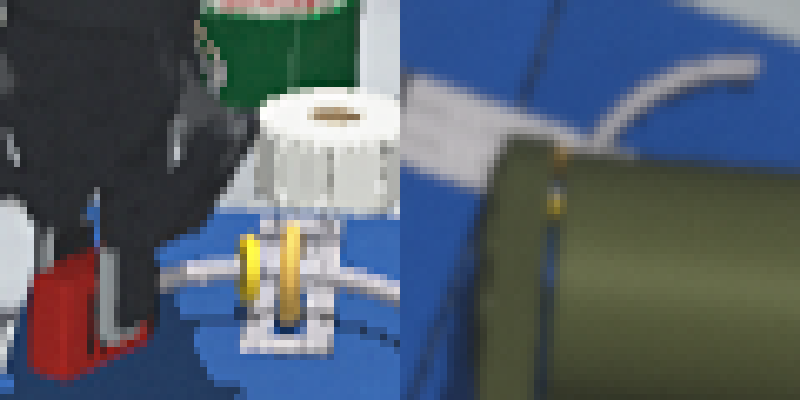

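```bash
python3 -m crank '[[0,-0.04,0.04,0,5],[0,0,0.04,0,5],[0,0,0,0,5]]'; python3 -m crank '[[0,0,0.04,0,5],[0,0,0,0,5]]'; python3 -c "
from h import *
plan(57,0,dz=0.0)
"
```

```text
time: 11.92
ee_pos: [0.516, 0.0014, 0.2311]
ee_rot: [-2.961, -1.027, 0.02]
contact_force: [0.9, 0.8, -1.2]
opening: 0.0189
time: 12.08
ee_pos: [0.516, 0.0012, 0.2312]
ee_rot: [-2.961, -1.03, 0.019]
contact_force: [0.3, -0.5, -2.0]
opening: 0.0186
t 12.08 grasp pt [0.5138 0.0016 0.0762] toolyaw 38.36 tilt 0.81 q6 0.83 open 0.0186 F [ 0.3 -0.5 -2. ]
shift units [ 0.02 -0.04  0.01] turn units (tool z) 0.07
```

```bash
python3 -m crank '[[0,0,0.06,0,5],[0,0,0,0,5]]';python3 -m crank '[[0,0,0.06,0,5],[0,0,0,0,5]]'; python3 -m crank '[[0,0,0.06,0,5],[0,0,0,0,5]]'
```

```text
time: 12.25
ee_pos: [0.516, 0.0011, 0.2312]
ee_rot: [-2.961, -1.032, 0.018]
contact_force: [0.4, -0.6, -2.5]
opening: 0.0195
time: 12.42
ee_pos: [0.5161, 0.0009, 0.2312]
ee_rot: [-2.961, -1.033, 0.017]
contact_force: [0.1, -0.4, -2.1]
opening: 0.0192
time: 12.58
ee_pos: [0.5161, 0.0008, 0.2311]
ee_rot: [-2.96, -1.035, 0.016]
contact_force: [0.5, 0.5, -3.3]
opening: 0.0185
```

```bash
python3 -m crank '[[0,0,0.1,0,5],[0,0,0.1,0,5],[0,0,0.1,0,5]]'; python3 -c "
from h import *
plan(57,0,dz=0.0)
"
```

```text
time: 12.83
ee_pos: [0.5161, 0.0006, 0.2306]
ee_rot: [-2.96, -1.037, 0.015]
contact_force: [-23.3, 1.2, 44.1]
opening: 0.0189
t 12.83 grasp pt [0.5145 0.0009 0.0756] toolyaw 38.63 tilt 0.6 q6 0.83 open 0.0189 F [-23.3   1.2  44.1]
shift units [ 0.02 -0.08 -0.01] turn units (tool z) 0.11
```

```bash
python3 -m crank '[[0,0,0,0,5],[0,0,0,0,5]]'; python3 -m crank '[[0,0,0,0,22],[0,0,0,0,28],[0,0,0,0,36],[0,0,0,0,40],[0,0,0,0,40]]' 20; python3 look.py 9; python3 z.py 9
```

```text
time: 13.0
ee_pos: [0.516, 0.0006, 0.2317]
ee_rot: [-2.961, -1.039, 0.012]
contact_force: [0.4, -1.0, -3.2]
opening: 0.0189
time: 13.42
ee_pos: [0.5162, 0.0004, 0.2302]
ee_rot: [-2.96, -1.039, 0.013]
contact_force: [0.3, 0.3, -1.0]
opening: 0.04
t 13.52 g [0.5147 0.0006 0.0753] yaw 38.69 axes z [-0.009  0.001 -1.   ] F [-1.5 -0.9  0. ] open 0.0401
side crop u0 248 v0 172
top crop u0 250 v0 153
```

View pics/z9.png

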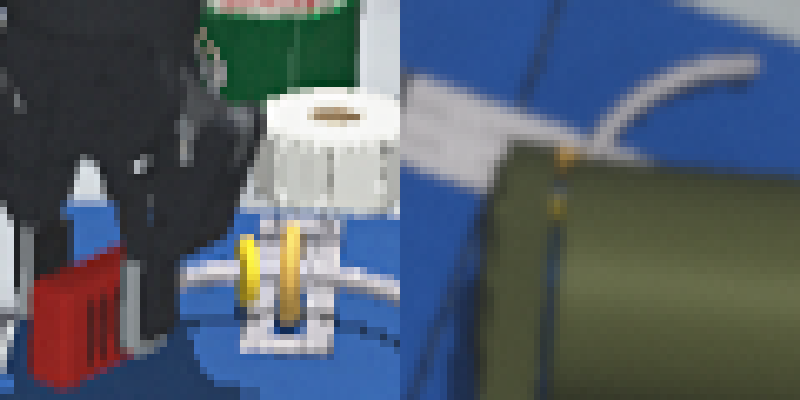

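```bash
python3 -m crank '[[0,0,-0.3,0,46],[0,0,-0.5,0,46],[0,0,-0.8,0,46],[0,0,-1,0,46],[0,0,-1,0,46]]'; python3 -m crank '[[0,0,-1,0,46],[0,0,-1,0,46],[-0.8,0,-1,0,46],[-1,0,-0.6,0,46],[-1,0,0,0,46]]';python3 -m crank '[[-1,0,0,0,46],[-1,0,0,0,46],[-1,0,0,0,46],[-1,0,0,0,46],[0,0,0,0,46]]'; python3 look.py 10; python3 - <<'E'
from h import *
o=[]
for n,b in(('side',(285,180,345,240)),('top',(250,150,320,220))):
  p=cv2.imread(f'pics/{n}10.png');u0,v0,u1,v1=b;o.append(cv2.resize(p[v0:v1,u0:u1],(400,400),interpolation=cv2.INTER_NEAREST))
cv2.imwrite(f'pics/z10.png',np.hstack(o))
E
```

```text
time: 13.93
ee_pos: [0.5162, 0.0003, 0.3202]
ee_rot: [-2.957, -1.038, 0.027]
contact_force: [-0.5, -0.0, 0.9]
opening: 0.0461
time: 14.35
ee_pos: [0.4624, -0.0427, 0.4229]
ee_rot: [-2.958, -1.045, 0.015]
contact_force: [0.2, -1.2, 1.3]
opening: 0.0461
time: 14.77
ee_pos: [0.3775, -0.1085, 0.4283]
ee_rot: [2.962, 1.046, -0.006]
contact_force: [-0.5, -0.6, -0.6]
opening: 0.0463
t 14.87 g [ 0.3789 -0.1076  0.2734] yaw 38.91 axes z [-0.003 -0.001 -1.   ] F [1.2 0.6 0.3] open 0.0461
side crop u0 198 v0 111
top crop u0 311 v0 212
```

View pics/z10.png

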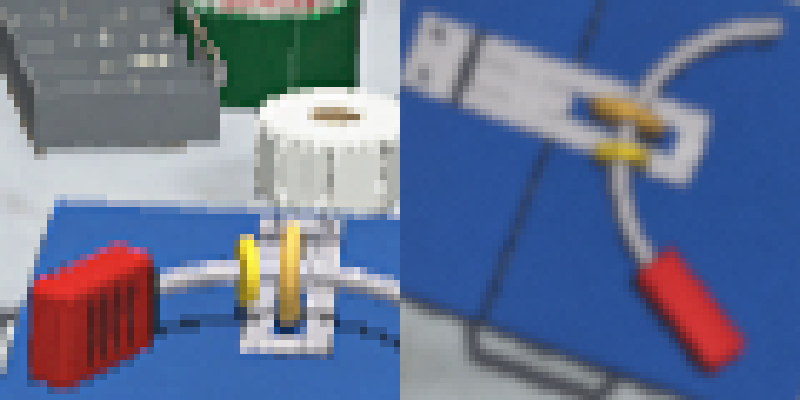

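View pics/top10.png

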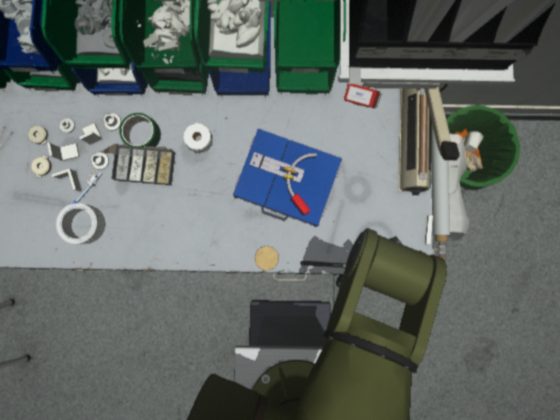

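```bash
python3 - <<'E'
from h import *
D=np.load("pics/top10.npz");p=D["p"];C=cloud("top",D["d"])
h=roi(red(p),(285,190,315,220));cs,_=cv2.findContours(h.astype(np.uint8),0,1);c=max(cs,key=cv2.contourArea)
r=cv2.minAreaRect((ray("top",c[:,0],.085)[:,:2]*1000).astype(np.float32));print(r,"ztop",np.percentile(C[h][:,2],[5,50,95]))
H=np.array(r[0])/1e3
k=roi(yel(p),(280,173,297,182));kc=np.argwhere(k).mean(0)[::-1];K=ray("top",kc,.067)[0];print("collar",k.sum(),K)
d=K[:2]-H;yaw=np.degrees(np.arctan2(d[1],d[0])-np.arctan2(-19.04,72.96));print("yaw from collar",yaw,"dist",np.hypot(*d),"nom .0754")
for y in(yaw,r[2],r[2]-90,r[2]+90):
    a=np.radians(60);S=H+rz(np.radians(y))@[.0833,-.0325];print("yaw",y,"seat err mm",(S-EYE[:2])*1e3,np.hypot(*(S-EYE[:2]))*1e3,"ang",y-60-CY)
s0=np.load("pics/side0.npz")["p"];s1=np.load("pics/side10.npz")["p"];print("tape/tin region diff",np.abs(s0[225:325,225:285].astype(int)-s1[225:325,225:285]).mean())
E
```

```text
((511.6275329589844, 2.2374038696289062), (51.18212890625, 19.034330368041992), 39.2735710144043) ztop [0.08147729 0.08477293 0.08772139]
collar 23 [0.58250828 0.03230237 0.067     ]
yaw from collar 37.61083104659579 dist 0.07699339453796271 nom .0754
yaw 37.61083104659579 seat err mm [ 0.0502363  -3.07069324] 3.0711041388987006 ang -3.32916895340421
yaw 39.2735710144043 seat err mm [-0.71397214 -0.59100849] 0.926848020493812 ang -1.6664289855957044
yaw -50.7264289855957 seat err mm [ -58.2008794  -113.22109103] 127.3041940323531 ang -91.6664289855957
yaw 129.2735710144043 seat err mm [-113.34405468   56.89589877] 126.82278197540859 ang 88.3335710144043
tape/tin region diff 13.094111111111111
```

View pics/side10.png

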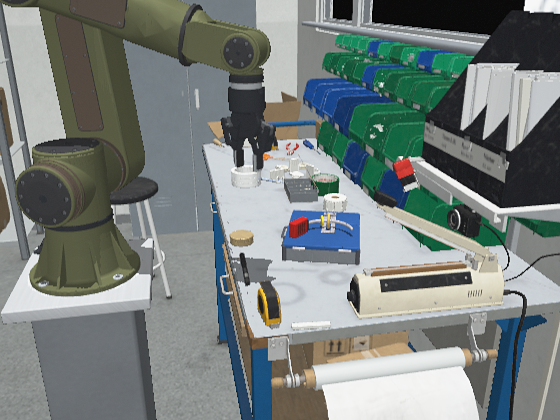

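The final side view shows the collar close to the ring and the handle flat on the lid. The tin (241,238), marker (243,268) and tape measure (269,300) stand as they did at the start, and the gripper is clear of everything. I'll hand in now.

```bash
python3 -c "
from rig import manip
print(manip.hand_in());print(manip.sense()['time'])"
```

```text
the job is handed in; nothing more can be done
None
the job is handed in; nothing more can be done
```

The pin is locked in the hasp and the job was handed in at about 15 s of the 51 s allowed; no verdict was reported. I gripped the pin by its red handle, fed the tip through the ring from the carrying-handle side, and turned it along its curve. I then set the handle on the lid, released it and backed the arm away.

**Last checks, from the final pictures:**
- **Seat:** the pin's seat point is about 1 mm from the ring's centre, judged from the handle outline, and about 3 mm judged from the collar.
- **Angle:** the bar is 2–3° off the ring's axis by the same two measures.
- **Collar:** it stands just short of the ring, by about 6–8 mm at its face.
- **Lying flat:** the handle's top measured 85 mm above the bench, which is what lying flat on the lid gives.
- **Bystanders:** the tin, marker and tape measure look unmoved by eye in the side view. A pixel comparison of that area with the first picture was not clean (mean difference 13), which I put down to the arm's changed shadow and did not check further.

**One deviation:** when I set the handle down, the wrist force peaked at about 50 N. That was the held pin pressing on the lid, well under the 120 N wrist limit. No other contact force showed up in the readings.

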